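# Refit the sprung stop bar and lean the board to dry

## Robot

A 6-joint arm with a two-finger parallel gripper is mounted at the origin on a cart in front of the work surface, level with it; the furniture and walls round the work are solid. World frame = base frame: x ahead of the robot, y to its left, z up, the work surface at z = 0. Lengths are in m, angles in degrees, forces in N, time in s.
With the tool pointing down it reaches from about 0.375 to 0.9 m from the base axis. Payload 3.1 kg.
Tool frame: the origin (TCP) lies midway between the tips of the shut fingers; the grasp point (between the pads) lies 19 mm behind it; z points along the fingers, y is the line along which they close (so a half turn about z gives the same grasp; the last joint's range is limited). The gripper opens to 87 mm and grips with 3 to 60 N. Pads are 19 mm wide; open, the fingers measure 117 mm over their backs; the gripper's body (75 mm by 190 mm) begins 51 mm behind the grasp point.
Start: joints at [-73.997, 30.224, 82.088, -0, 67.689, -10.227], TCP at [0.276, -0.561, 0.223] pointing down, gripper open.
Joint ranges: [-176.69, 176.69], [-43.24, 126.21], [12.49, 139.97], [-82, 262], [0, 151.66], [-163.58, 163.58]. Speed limits (degrees/s): [159.86, 159.86, 180, 180, 180, 180].

## Interface

Orientations are given as a 3x3 rotation matrix whose columns are the frame's x, y, z axes.
In Python, from rig import bot gives the robot as it stands.
- The arm moves only by the tool steer_hand, called after ">>>" as a command line: name --argument value ..., lists and objects as JSON in quotes. Schema: {"type":"object","properties":{"plan":{"type":"array","items":{"type":"number"},"minItems":7,"maxItems":140},"only":{"type":"string"},"quiet":{"type":"boolean"},"lines":{"type":"string"}},"required":["plan"],"additionalProperties":false}. plan is one flat list of numbers that holds 1 to 20 rows one after another, with no inner brackets; each row has 7 numbers: dx, dy, dz in m, then a rotation vector rx, ry, rz in degrees, then the opening from 0.0 (shut) to 1.0 (fully open); each row is the pose to reach, as a shift and turn from the pose commanded when the call began, along the tool's axes at that moment; what a row does not reach only later rows make up. A row lasts 1/10 s, in which the tool goes at most 0.05 m and 8.59 degrees, less where a joint would pass 70% of its speed; a pose out of reach is approached as far as the arm can. The fingers move at their own pace and stop on an object; the grip force is fixed at half the most. Time passes only in rows, so rows that do not move let the fingers close. The tool returns the time, the measured TCP pose, the force, the opening and the grip force at its end. only (a regular expression) keeps the lines of the reply that match it, lines (a string "A,B") keeps lines A to B, and quiet returns only ok. Input that does not fit is refused with a message, and nothing moves.
- bot.read_state(): the state, without advancing time (a new reading comes with each control period).
- bot.capture(name): name is "side" or "top"; returns a dict with "color" (400x640x3 uint8, red, green, blue), "K" (3x3 intrinsics, pixels), "view" (4x4, takes a point from world to camera coordinates). Camera axes: x right, y up, looking along -z (the intrinsics and any distortion apply to the point x, -y, -z); pixel columns grow to the right and rows downward; lengths in m; the calibration is good to about 2 mm. A picture is of the moment at which its call begins. There is no depth.
- bot.hand_in(): hands the job in; it is judged then, once.
The state is a dict: "time_s": time; "joint_positions": joint angles; "qvel": joint speeds; "tau": joint torques, N m; "position": TCP position; "tcp_rot": TCP orientation; "force": force on the tool from outside, world axes, zero at the start; "moment": the same for the moment, N m; "opening": opening from 0.0 (shut) to 1.0 (fully open); "grasp_force": force on a finger pad.
Only numpy, scipy, OpenCV 4.12 (cv2) and the standard library are available. Lean on these libraries where they do the work, as an engineer would, in place of code of your own. Each camera call takes 0.05 s, during which the arm holds its last target. There are 200 camera calls.

## Task

Get the drying stand ready and put the chopping board in it. Fit the loose stop bar across the front of the stand, one end pressing back the red sprung plunger and the other end down in the bay opposite, so that it lies level in both bays, and let go of it. Then take the wooden board out of the white rack and lean it, hang-hole end up, on the stand: foot on the base close behind the bar, upper part resting back on the wire back rest; leave the pepper mill and oil bottle undisturbed.

Things in the scene. Friction and masses are not known exactly. Their poses are not given: they have to be found in the camera images.
- stand: Drying stand, fixed: orange-brown wooden base 130 (x) x 300 (y) x 8 mm high, grey plastic bays at both ends of its front, wire rest at the back. Origin under the middle of the base at worktop height; +x points from its front (bar) to the back rest, away from the robot; y along the bar, z up. Between the bays (y = -100 to 100 mm) there is only the base, top at z = 8 mm.
- bar_seat (a point): Where the centre of the bar's underside lies when it is fitted: stand frame (-30, 0, 16) mm; axes as the stand's.
- plunger_face (a point): Middle of the red plunger's face when out: stand frame (-30, 113, 27) mm; fixed to the stand. The sprung bay round it: y = 100 to 133 mm, the same channel as the plain bay.
- plain_bay (a point): Foot of the plain bay's end wall, inner face: stand frame (-30, -120, 16) mm; wall top at z = 40 mm. This bay: y = -100 to -120 mm. Both bays are channels open at the top and toward each other: 21 mm wide in x, floor z = 16 mm, side walls to z = 40 mm, then flared to 30 mm wide at z = 50 mm.
- plunger (a joint): Travel of the red sprung plunger (face 19 x 19 mm, z = 17.5 to 36.5 mm) toward the stand's +y, m: 0 = out (face at y = 113 mm), 0.013 = end of travel. It pushes to -y with 3 N when out, plus 0.5 N per mm (6.5 N at 7 mm, where a fitted bar holds it; 9.5 N at the end).
- rest_top (a point): Front middle of the top wire of the back rest: stand frame (40, 0, 114) mm. The wire is 8 mm thick (top at z = 118 mm), and the rest spans y = -54 to +54 mm. A board leaning on it with its foot touching the bar is tilted back by about 0.4 rad (23 degrees).
- bar: Loose stop bar: square aluminium bar with black end caps, 16 wide (x) x 240 long (y) x 20 mm high (z), 0.12 kg nominal, both ends alike. Origin at the centre of its underside, y along its length. Starts lying on the worktop to one side of the stand, pointing roughly away from the robot.
- rack: White plastic rack, fixed: foot 80 (x) x 170 (y) mm, 10 mm high, with one upright slot 17 mm wide in x, between two lips 160 mm long (y), 10 mm thick, that reach z = 55 mm. Origin at the centre of its underside. It stands on the other side of the stand from the bar, either left or right.
- board: Loose wooden chopping board, 14 thick (x) x 150 wide (y) x 180 mm high (z), 0.32 kg nominal; a thin dark groove runs round both faces and a dark hang-hole mark is near one upper corner. Origin at the middle of its lower edge face; z points up the board. Starts standing upright in the rack's slot, its origin 10 mm above the worktop.
- board_top (a point): Middle of the board's upper edge face: (0, 0, 180) mm in the board's frame.
- mill_1: Dark wooden pepper mill, 58 mm across, 170 mm high, at the back; a bystander. Origin at the centre of its underside.
- bottle_1: Oil bottle, 58 mm across, 282 mm high, at the back left; a bystander. Origin at the centre of its underside.

How it is judged (in metres and radians):
On the way, in this order (a step that is already met when the one before it is completed fails the run):
1. the bar is fitted: level in both bays, plunger pressed back, fingers off it (x of bar in the frame of bar_seat between -0.005 and 0.005 m and y of bar in the frame of bar_seat between -0.006 and 0.006 m and z of bar in the frame of bar_seat between -0.004 and 0.004 m and angle between the y axis of bar and the y axis of stand, either way round below 0.06 rad and value of joint plunger above 0.004 m and contact force between the fingers and bar below 0.1 N), for 0.3 s.
2. the board's foot stands on the base behind the fitted bar (x of bar in the frame of bar_seat between -0.005 and 0.005 m and y of bar in the frame of bar_seat between -0.006 and 0.006 m and z of bar in the frame of bar_seat between -0.004 and 0.004 m and angle between the y axis of bar and the y axis of stand, either way round below 0.06 rad and value of joint plunger above 0.004 m and x of board in the frame of stand between -0.022 and 0.005 m and y of board in the frame of stand between -0.025 and 0.025 m and z of board in the frame of stand below 0.016 m), for 0.1 s.
At the end, for the whole second after the job is handed in: Bar in both bays (within 5 mm across, 6 along, 4 in height, 0.06 rad), plunger back over 4 mm. Board, hang-hole end up, foot on the base behind the bar (lower-edge middle at stand x -22 to 5, y within 25, z under 16 mm), leaning back 0.25 to 0.55 rad, square within 0.15 rad. All at rest (all of step 2 and angle between board's own z axis and vertical between 0.25 and 0.55 rad and x of board_top in the frame of stand above 0.03 m and angle between the y axis of board and the y axis of stand, either way round below 0.15 rad and linear speed of each of board, bar below 0.01 m/s and angular speed of board below 0.05 rad/s); the robot touches nothing.
It fails at once if the pepper mill is pushed 25 mm or more, or knocked over (distance of mill_1 from where it was at the start of the episode above 0.025 m).
It fails at once if the oil bottle is pushed 25 mm or more, or knocked over (distance of bottle_1 from where it was at the start of the episode above 0.025 m).
It also fails if it takes over 58 s, if anything falls off the work surface, if the arm or the gripper's body presses on something with over 40 N, if the wrist force passes 120 N, or if a joint passes its speed limit or range.

## Working session

There is one attempt and no reset: what is moved stays moved. The work goes in short steps, Python scripts to look and compute and a tool call to move; the robot and the scene stay as the last step left them, time stands still between calls to the robot, and variables do not carry over. Pictures are saved under pics/ and viewed, at most 10 in all, crops included, and the job is handed in when it is done.

```bash
ls; mkdir -p pics; python3 - <<'E'
from rig import bot
import cv2,numpy as np
np.set_printoptions(precision=4,suppress=True)
for n in("side","top"):
    c=bot.capture(n); cv2.imwrite(f"pics/{n}0.png",c["color"][:,:,::-1]); print(c["K"],c["view"],[k for k in c])
s=bot.read_state(); print(s["position"],s["tcp_rot"],s["opening"],s["time_s"])
E
```

```text
pics
rig.py
[[412.4574   0.     323.9489]
 [  0.     412.4574 192.7721]
 [  0.       0.       1.    ]] [[ 0.985   0.1724  0.0026 -0.5602]
 [-0.0881  0.49    0.8673 -0.0843]
 [ 0.1483 -0.8545  0.4978 -1.5476]
 [ 0.      0.      0.      1.    ]] ['color', 'K', 'view']
[[444.9944   0.     326.1847]
 [  0.     444.9944 204.9629]
 [  0.       0.       1.    ]] [[-0.0466 -0.9989 -0.0048  0.005 ]
 [ 0.9781 -0.0467  0.2031 -0.5891]
 [-0.2031  0.0047  0.9792 -1.3447]
 [ 0.      0.      0.      1.    ]] ['color', 'K', 'view']
[ 0.2761 -0.56    0.2217] [[ 0.897   0.442  -0.0005]
 [ 0.442  -0.897   0.0018]
 [ 0.0004 -0.0019 -1.    ]] 0.999335233728022 0.1
```

View pics/side0.png

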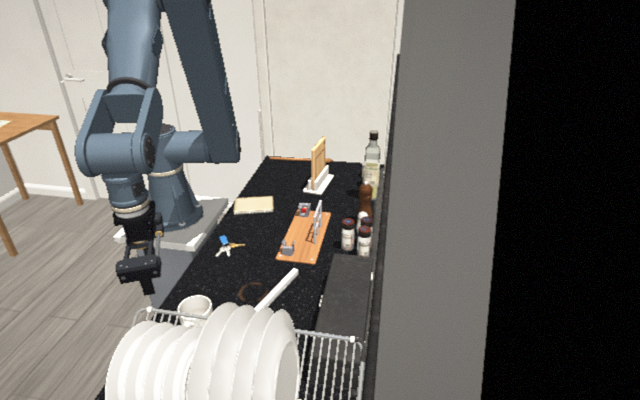

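View pics/top0.png

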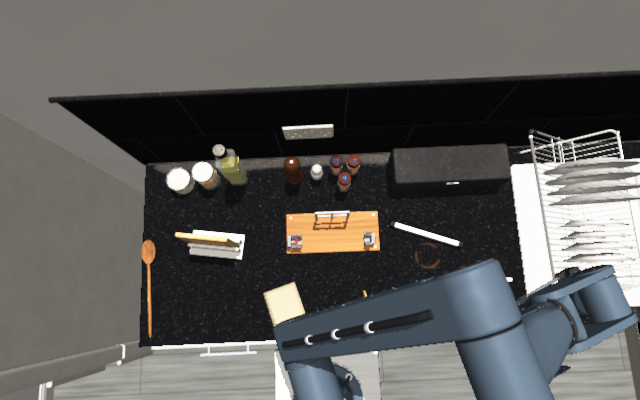

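Top view: the stand is at about (333,232) px, the bar at (427,234), and the rack with the board at (217,244). The side view shows the same layout, with the red plunger at the rack (+y) end. Next I'll measure by masks.

```bash
cat > h.py <<'E'
import numpy as np,cv2
from rig import bot
np.set_printoptions(precision=4,suppress=True)
def ray(c,u,v):
    V=np.array(c["view"]);R=V[:3,:3];o=-R.T@V[:3,3];K=c["K"]
    d=R.T@np.array([(u-K[0][2])/K[0][0],-(v-K[1][2])/K[1][1],-1.]);return o,d
def onz(c,p,z):
    o,d=ray(c,*p);return o+d*(z-o[2])/d[2]
def px(c,P):
    V=np.array(c["view"]);q=V[:3,:3]@np.array(P)+V[:3,3];K=c["K"]
    return np.array([K[0][2]+K[0][0]*q[0]/-q[2],K[1][2]+K[1][1]*q[1]/q[2]])
def biggest(m,off):
    cs,_=cv2.findContours(m.astype(np.uint8),cv2.RETR_EXTERNAL,cv2.CHAIN_APPROX_NONE)
    c=max(cs,key=cv2.contourArea);return c.reshape(-1,2)+np.array(off),cv2.contourArea(c)
def rect(c,ct,z):
    """min-area rectangle of a contour cast on plane z"""
    P=np.array([onz(c,p,z)[:2] for p in ct],np.float32);return cv2.minAreaRect(P)
def crop(c,x0,x1,y0,y1,k,n):
    cv2.imwrite(n,cv2.resize(c["color"][y0:y1,x0:x1,::-1],None,fx=k,fy=k,interpolation=cv2.INTER_CUBIC))
E
python3 - <<'E'
from h import *
c=bot.capture("top");s=bot.capture("side")
def go(c,name,x0,x1,y0,y1,f,z):
    I=c["color"][y0:y1,x0:x1];H=cv2.cvtColor(I,cv2.COLOR_RGB2HSV).astype(int)
    ct,a=biggest(f(H[...,0],H[...,1],H[...,2]),(x0,y0));print(name,a,rect(c,ct,z),ct.min(0),ct.max(0))
bar=lambda h,s,v:(v>120)&(s<80); wood=lambda h,s,v:(h<20)&(s>110)&(v>110)
go(c,"bar top",385,470,215,250,bar,.02)
go(c,"base top",280,386,205,258,wood,.008)
go(s,"base side",272,335,205,268,wood,.008)
go(s,"bar side",250,304,262,312,bar,.02)
go(c,"rack top",180,250,225,262,bar,.05)
red=lambda h,s,v:((h<8)|(h>172))&(s>150)&(v>90)
go(c,"red top",285,305,232,252,red,.036)
crop(c,170,390,190,270,3.6,"pics/t1.png")
t=cv2.resize(s["color"][125:270,265,None] if 0 else s["color"][125:270,265:345,::-1],None,fx=4,fy=4,interpolation=cv2.INTER_CUBIC);cv2.imwrite("pics/s1.png",t)
E
```

```text
bar top 321.0 ((0.4883655607700348, -0.3387124240398407), (0.2134847342967987, 0.01874750666320324), 70.01698303222656) [394 222] [459 245]
base top 3193.5 ((0.5103874802589417, -0.03802001476287842), (0.3008135259151459, 0.13158151507377625), 89.4327392578125) [286 211] [379 253]
base side 1412.0 ((0.5089377760887146, -0.041551411151885986), (0.30816349387168884, 0.1330839842557907), 89.53485870361328) [275 210] [330 264]
bar side 494.0 ((0.502761960029602, -0.34265637397766113), (0.2088220864534378, 0.06574460864067078), 65.10652923583984) [250 268] [298 311]
rack top 998.5 ((0.48568642139434814, 0.3431153893470764), (0.20398132503032684, 0.07940265536308289), 81.49852752685547) [180 230] [244 259]
red top 3.0 ((0.4820599853992462, 0.07786692678928375), (0.006330686155706644, 0.01274793315678835), 88.0896987915039) [295 239] [297 243]
```

View pics/t1.png

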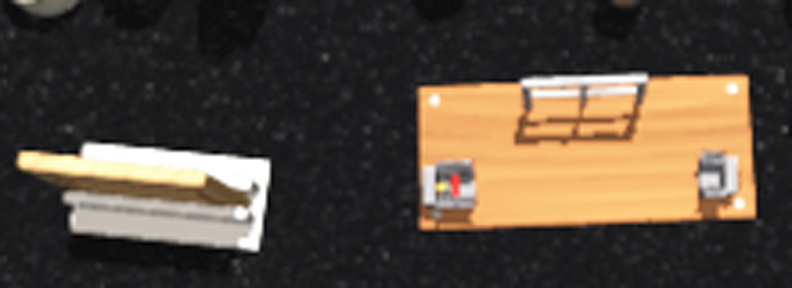

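View pics/s1.png

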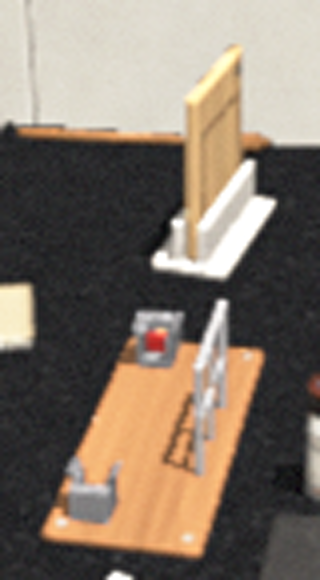

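The crops show the red plunger at (456,184) in the top crop, which is the +y end. The plain bay is at -y, and the board stands leaning slightly in the rack with its bright top edge from (20,160) to (240,185). Before choosing a grasp beside the 118 mm rest, I need to know which way the gripper's 190 mm body lies.

```bash
python3 - <<'E'
from h import *
s=bot.capture("side");st=bot.read_state();R=np.array(st["tcp_rot"]);p=np.array(st["position"])
I=s["color"][:,:,::-1].copy();x0,y0=80,180;k=5
C=cv2.resize(I[y0:300,x0:200],None,fx=k,fy=k,interpolation=cv2.INTER_CUBIC)
def ln(a,b,col):
    q=[tuple(int(t) for t in (px(s,p+R@np.array(w))-[x0,y0]+.5)*k) for w in(a,b)];cv2.line(C,q[0],q[1],col,1)
ln([0,-.095,-.07],[0,.095,-.07],(0,255,0));ln([-.095,0,-.07],[.095,0,-.07],(0,0,255));ln([0,0,0],[0,0,-.2],(255,255,0))
ln([0,-.0585,0],[0,.0585,0],(0,255,0))
cv2.imwrite("pics/g.png",C)
E
```

```text
(no output)
```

View pics/g.png

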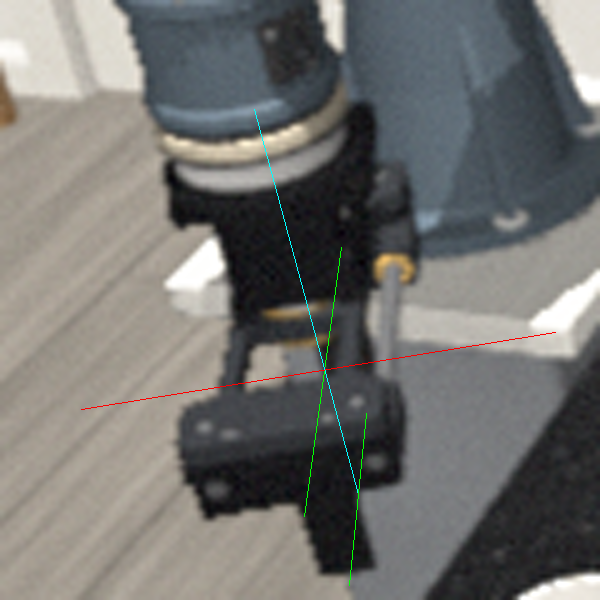

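The body's carrier plate starts just above the fingers. I'll treat its 190 mm as lying along the closing direction, which would foul the rest if I gripped the bar at its middle. So I'll grip the bar 68 mm toward its plain-bay end, with the tool leaning 28° outward along the bar.

```bash
cat >> h.py <<'E'
from scipy.spatial.transform import Rotation as Ro
def rel(p,R,note=""):
    s=bot.read_state();R0=np.array(s["tcp_rot"]);p0=np.array(s["position"])
    d=R0.T@(np.array(p)-p0);r=Ro.from_matrix(R0.T@R).as_rotvec(degrees=True)
    print(note,"d",d.round(4),"r",r.round(2),"|d|",np.linalg.norm(d).round(3),"|r|",np.linalg.norm(r).round(1))
def tool(yaw,lean):
    """tool x along horizontal dir 'yaw' (deg), fingers leaned so that z = down*cos+b*sin"""
    a,l=np.radians(yaw),np.radians(lean);b=np.array([np.cos(a),np.sin(a),0]);y=np.array([b[1],-b[0],0])
    z=b*np.sin(l)+np.array([0,0,-np.cos(l)]);return np.c_[np.cross(y,z),y,z]
E
python3 - <<'E'
from h import *
b=np.array([np.cos(np.radians(70)),np.sin(np.radians(70))]);g=np.array([.4884,-.3387])-.068*b
print(g);R=tool(70,28);print(R)
rel([*g,.09],R,"above");rel([*g,.008],R,"at")
E
```

```text
[ 0.4651 -0.4026]
[[ 0.302   0.9397  0.1606]
 [ 0.8297 -0.342   0.4412]
 [ 0.4695  0.     -0.8829]]
above d [ 0.2392 -0.0578  0.1322] r [ 10.64  26.58 -42.89] |d| 0.279 |r| 51.6
at d [ 0.2392 -0.0577  0.2142] r [ 10.64  26.58 -42.89] |d| 0.326 |r| 51.6
```

>>> steer_hand --plan '[0.2392,-0.0578,0.1322,10.64,26.58,-42.89,0.5,0.2392,-0.0578,0.1322,10.64,26.58,-42.89,0.5,0.2392,-0.0578,0.1322,10.64,26.58,-42.89,0.5,0.2392,-0.0578,0.1322,10.64,26.58,-42.89,0.5,0.2392,-0.0578,0.1322,10.64,26.58,-42.89,0.5,0.2392,-0.0578,0.1322,10.64,26.58,-42.89,0.5,0.2392,-0.0578,0.1322,10.64,26.58,-42.89,0.5,0.2392,-0.0578,0.1322,10.64,26.58,-42.89,0.5,0.2392,-0.0578,0.1322,10.64,26.58,-42.89,0.5,0.2392,-0.0578,0.1322,10.64,26.58,-42.89,0.5,0.2392,-0.0578,0.1322,10.64,26.58,-42.89,0.5]'

```text
time_s: 1.35
position: [0.4648, -0.4041, 0.0917]
tcp_rot: [[0.303, 0.939, 0.162], [0.831, -0.344, 0.438], [0.467, 0.002, -0.884]]
force: [0.7, -0.3, -0.5]
opening: 0.501
grasp_force: 0.0
```

```bash
python3 - <<'E'
from h import *
b=np.array([np.cos(np.radians(70)),np.sin(np.radians(70))]);g=np.array([.4884,-.3387])-.068*b
R=tool(70,28)
rel([*g,.09],R,"above");rel([*g,.008],R,"at")
c=bot.capture("top");I=c["color"][:,:,::-1].copy();print(px(c,[*g,.02]))
cv2.imwrite("pics/t2.png",cv2.resize(I[190:290,270:490],None,fx=3.6,fy=3.6,interpolation=cv2.INTER_CUBIC))
E
```

```text
above d [ 0.0006 -0.0002  0.0022] r [ 0.15  0.16 -0.03] |d| 0.002 |r| 0.2
at d [-0.0377 -0.0004  0.0747] r [ 0.15  0.16 -0.03] |d| 0.084 |r| 0.2
[446.827  239.8031]
```

>>> steer_hand --plan '[-0.0195,0,0.036,0,0,0,0.5,-0.0385,0,0.0724,0,0,0,0.5,-0.0385,0,0.0724,0,0,0,0.5,-0.0385,0,0.0724,0,0,0,0.5,-0.0385,0,0.0724,0,0,0,0,-0.0385,0,0.0724,0,0,0,0,-0.0385,0,0.0724,0,0,0,0,-0.0385,0,0.0724,0,0,0,0,-0.0385,0,0.0724,0,0,0,0,-0.0385,0,0.0724,0,0,0,0,-0.0385,0,0.0724,0,0,0,0]'

```text
time_s: 2.5
position: [0.4652, -0.403, 0.0088]
tcp_rot: [[0.301, 0.94, 0.161], [0.83, -0.342, 0.441], [0.469, 0.0, -0.883]]
force: [-1.8, 0.2, 3.2]
opening: 0.182
grasp_force: 30.0
```

The bar is gripped: the opening of 15.8 mm matches its 16 mm width. Now I'll lift it and compute the pre-insert, push and level poses.

```bash
cat >> h.py <<'E'
SO=np.array([.5100,-.039]);SY=89.43
def stand(x,y,z,yaw=None):
    a=np.radians(SY-90);return np.array([SO[0]+np.cos(a)*x-np.sin(a)*y,SO[1]+np.sin(a)*x+np.cos(a)*y,z])
def barpose(x,y,z,t,tcpz=.0088,along=-.068):
    """TCP pose for bar centre at stand x,y,z tilted t deg (+y end down)"""
    a,tt=np.radians(SY),np.radians(t);b=np.array([np.cos(a)*np.cos(tt),np.sin(a)*np.cos(tt),-np.sin(tt)])
    n=np.array([np.cos(a)*np.sin(tt),np.sin(a)*np.sin(tt),np.cos(tt)])
    return stand(x,y,z)+along*b+tcpz*n,tool(SY,28-t)
E
```

>>> steer_hand --plan '[0.056,0,-0.106,0,0,0,0,0.056,0,-0.106,0,0,0,0,0.056,0,-0.106,0,0,0,0,0.056,0,-0.106,0,0,0,0,0.056,0,-0.106,0,0,0,0]'

```text
time_s: 3.0
position: [0.4649, -0.4032, 0.1276]
tcp_rot: [[0.302, 0.94, 0.16], [0.83, -0.342, 0.44], [0.468, 0.0, -0.884]]
force: [-0.2, -0.4, -1.8]
opening: 0.179
grasp_force: 30.0
```

```bash
python3 - <<'E'
from h import *
rel(*barpose(-.03,-.0135,.095,7),"over")
E
```

```text
over d [ 0.2333 -0.0839  0.1412] r [  8.07  -6.84 -17.69] |d| 0.285 |r| 20.6
```

>>> steer_hand --plan '[0.2333,-0.0839,0.1412,8.07,-6.84,-17.69,0,0.2333,-0.0839,0.1412,8.07,-6.84,-17.69,0,0.2333,-0.0839,0.1412,8.07,-6.84,-17.69,0,0.2333,-0.0839,0.1412,8.07,-6.84,-17.69,0,0.2333,-0.0839,0.1412,8.07,-6.84,-17.69,0,0.2333,-0.0839,0.1412,8.07,-6.84,-17.69,0,0.2333,-0.0839,0.1412,8.07,-6.84,-17.69,0,0.2333,-0.0839,0.1412,8.07,-6.84,-17.69,0,0.2333,-0.0839,0.1412,8.07,-6.84,-17.69,0,0.2333,-0.0839,0.1412,8.07,-6.84,-17.69,0]'

```text
time_s: 4.0
position: [0.4797, -0.1202, 0.1122]
tcp_rot: [[0.011, 1.0, 0.005], [0.933, -0.012, 0.359], [0.359, 0.0, -0.933]]
force: [0.6, 0.1, -1.8]
opening: 0.179
grasp_force: 30.0
```

```bash
python3 - <<'E'
from h import *
rel(*barpose(-.03,-.0135,.095,7),"over")
rel(*barpose(-.03,-.0135,.0336,7),"low")
c=bot.capture("top");s=bot.capture("side")
A=cv2.resize(c["color"][190:290,270:430,::-1],None,fx=4,fy=4,interpolation=cv2.INTER_CUBIC)
B=cv2.resize(s["color"][170:270,260:340,::-1],None,fx=4,fy=4,interpolation=cv2.INTER_CUBIC)[:200] if 0 else cv2.resize(s["color"][165:270,265:345,::-1],None,fx=2,fy=2,interpolation=cv2.INTER_CUBIC)
o=np.zeros((400,800,3),np.uint8);o[:,:640]=A;o[:210,640:]=B;cv2.imwrite("pics/o1.png",o)
E
```

```text
over d [ 0.0014 -0.0005  0.0008] r [ 0.06 -0.02 -0.08] |d| 0.002 |r| 0.1
low d [-0.0206 -0.0006  0.0581] r [ 0.06 -0.02 -0.08] |d| 0.062 |r| 0.1
```

View pics/o1.png

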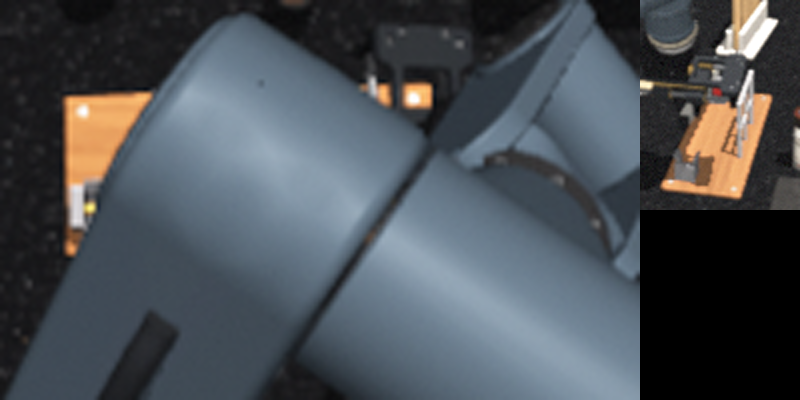

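The arm hides the top view, and the side inset shows the bar held above the stand's front edge. I'll lower it now and use the force reading as the check.

>>> steer_hand --plan '[-0.011,0,0.029,0,0,0,0,-0.018,0,0.046,0,0,0,0,-0.021,0,0.055,0,0,0,0,-0.0215,0,0.0575,0,0,0,0,-0.0215,0,0.0575,0,0,0,0,-0.0215,0,0.0575,0,0,0,0]'

```text
time_s: 4.7
position: [0.4799, -0.1186, 0.052]
tcp_rot: [[0.009, 1.0, 0.005], [0.934, -0.01, 0.358], [0.358, 0.002, -0.934]]
force: [0.4, -0.4, -1.9]
opening: 0.182
grasp_force: 30.0
```

```bash
python3 - <<'E'
from h import *
rel(*barpose(-.03,-.0135,.0336,7),"low")
rel(*barpose(-.03,.003,.0336,7),"push")
E
```

```text
low d [-0.0005 -0.0007  0.0013] r [0.08 0.01 0.02] |d| 0.002 |r| 0.1
push d [ 0.0149 -0.0007  0.0072] r [0.08 0.01 0.02] |d| 0.017 |r| 0.1
```

>>> steer_hand --plan '[0.004,-0.0005,0.003,0,0,0,0,0.008,-0.0005,0.005,0,0,0,0,0.008,-0.0005,0.005,0,0,0,0]'

```text
time_s: 5.0
position: [0.4799, -0.1097, 0.05]
tcp_rot: [[0.008, 1.0, 0.006], [0.934, -0.009, 0.356], [0.356, 0.003, -0.934]]
force: [0.2, -4.7, -0.8]
opening: 0.179
grasp_force: 30.0
```

>>> steer_hand --plan '[0.0035,0,0.0014,0,0,0,0,0.0072,0,0.0027,0,0,0,0,0.0072,0,0.0027,0,0,0,0,0.0072,0,0.0027,0,0,0,0]'

```text
time_s: 5.4
position: [0.4806, -0.1038, 0.0499]
tcp_rot: [[0.007, 1.0, 0.007], [0.935, -0.009, 0.354], [0.354, 0.004, -0.935]]
force: [-0.5, -7.1, -0.5]
opening: 0.177
grasp_force: 30.0
```

```bash
python3 - <<'E'
from h import *
print(bot.read_state()["moment"])
rel(*barpose(-.03,.003,.0336,7),"push")
rel(*barpose(-.03,.003,.016,0),"level")
s=bot.capture("side")
crop(s,265,345,180,270,6,"pics/s2.png")
E
```

```text
[-1.2867  0.0121  0.1521]
push d [ 0.0018 -0.0013 -0.0001] r [0.2  0.28 0.13] |d| 0.002 |r| 0.4
level d [-0.0088 -0.0014  0.0235] r [0.2  7.28 0.14] |d| 0.025 |r| 7.3
```

View pics/s2.png

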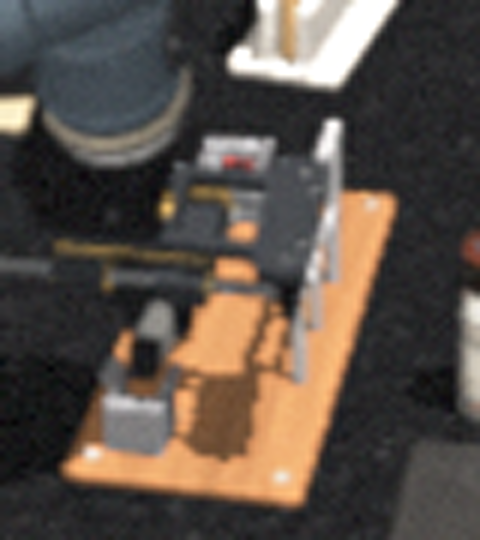

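The side view shows the black end cap at (148,355), centred above the plain bay's channel, and the plunger reacts with about 7 N, so it is in about 8 mm. I'll push slightly further and level the bar.

>>> steer_hand --plan '[0.0023,0,0.0009,0,0,0,0,0.0023,0,0.0009,0,0,0,0,-0.002,0,0.008,0,2,0,0,-0.004,0,0.014,0,4,0,0,-0.004,0,0.014,0,4,0,0]'

```text
time_s: 5.95
position: [0.4806, -0.1034, 0.0344]
tcp_rot: [[0.008, 1.0, 0.008], [0.908, -0.011, 0.419], [0.419, 0.003, -0.908]]
force: [-0.6, -7.9, 1.0]
opening: 0.176
grasp_force: 30.0
```

```bash
python3 - <<'E'
from h import *
rel(*barpose(-.03,.003,.016,0),"level")
E
```

```text
level d [-0.0043 -0.0013  0.0086] r [0.2  3.23 0.05] |d| 0.01 |r| 3.2
```

>>> steer_hand --plan '[-0.002,0,0.005,0,1.5,0,0,-0.0043,0,0.0095,0,3.1,0,0,-0.0043,0,0.0095,0,3.1,0,0,-0.0043,0,0.0095,0,3.1,0,0]'

```text
time_s: 6.35
position: [0.4809, -0.1026, 0.0247]
tcp_rot: [[0.007, 1.0, 0.009], [0.884, -0.011, 0.467], [0.467, 0.004, -0.884]]
force: [-0.2, -6.3, 1.0]
opening: 0.182
grasp_force: 30.0
```

```bash
python3 - <<'E'
from h import *
rel(*barpose(-.03,.003,.016,0),"level")
s=bot.capture("side")
crop(s,265,345,180,270,6,"pics/s3.png")
E
```

```text
level d [-0.0009 -0.0015 -0.0006] r [0.23 0.15 0.09] |d| 0.002 |r| 0.3
```

View pics/s3.png

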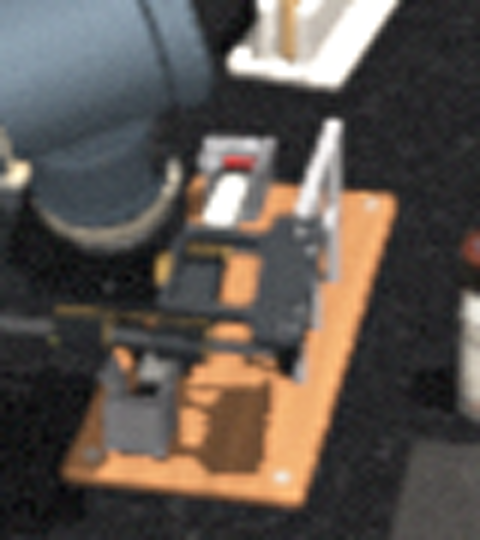

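It looks seated in both bays, and the force, height and tilt all agree. I'll release and retreat straight up.

>>> steer_hand --plan '[0,0,0,0,0,0,0.35,0,0,0,0,0,0,0.35,0,0,0,0,0,0,0.35,0,0,0,0,0,0,0.35,0,0,0,0,0,0,0.35,0,0,0,0,0,0,0.35,0.014,0,-0.0265,0,0,0,0.35,0.037,0,-0.07,0,0,0,0.35,0.06,0,-0.115,0,0,0,0.35,0.084,0,-0.16,0,0,0,0.35,0.107,0,-0.203,0,0,0,0.5,0.107,0,-0.203,0,0,0,0.5]'

```text
time_s: 7.6
position: [0.482, -0.1028, 0.26]
tcp_rot: [[0.003, 1.0, 0.015], [0.885, -0.01, 0.465], [0.465, 0.012, -0.885]]
force: [0.0, -1.0, 0.1]
opening: 0.448
grasp_force: 0.0
```

```bash
python3 - <<'E'
from h import *
c=bot.capture("top");s=bot.capture("side")
crop(s,265,345,125,270,4,"pics/s4.png")
A=cv2.resize(s["color"][120:270,265:345,::-1],None,fx=4,fy=4,interpolation=cv2.INTER_CUBIC)
B=cv2.resize(c["color"][210:270,170:290,::-1],None,fx=4,fy=4,interpolation=cv2.INTER_CUBIC)
D=cv2.resize(c["color"][200:260,280:400,::-1],None,fx=4,fy=4,interpolation=cv2.INTER_CUBIC)
o=np.zeros((600,800,3),np.uint8);o[:,:320]=A;o[:240,320:]=B;o[250:490,320:]=D;cv2.imwrite("pics/o2.png",o)
# board: tan masks
for n,cc,(x0,x1,y0,y1) in(("top",c,(165,262,222,262)),("side",s,(300,335,130,200))):
    H=cv2.cvtColor(cc["color"][y0:y1,x0:x1],cv2.COLOR_RGB2HSV).astype(int)
    m=(H[...,0]<30)&(H[...,0]>10)&(H[...,1]>70)&(H[...,2]>130)
    ct,a=biggest(m,(x0,y0));print(n,a,ct.min(0),ct.max(0),cv2.minAreaRect(ct.astype(np.float32)));print(cv2.approxPolyDP(ct.reshape(-1,1,2).astype(np.int32),1.5,True).reshape(-1,2).tolist())
# rack white
H=cv2.cvtColor(c["color"][222:265,165:262],cv2.COLOR_RGB2HSV).astype(int)
ct,a=biggest((H[...,1]<60)&(H[...,2]>110),(165,222));print(cv2.approxPolyDP(ct.reshape(-1,1,2).astype(np.int32),1.5,True).reshape(-1,2).tolist(),rect(c,ct,.01))
V=np.array(c["view"]);print("cam",-V[:3,:3].T@V[:3,3])
E
```

```text
top 87.5 [175 232] [227 241] ((200.88613891601562, 236.63861083984375), (52.43846130371094, 5.4727044105529785), 5.7105937004089355)
[[175, 232], [175, 236], [217, 241], [226, 241], [227, 239], [220, 240], [220, 237], [217, 239], [207, 239], [205, 237], [207, 236], [204, 238], [186, 237], [182, 235], [184, 233], [192, 233]]
side 274.5 [312 136] [332 189] ((322.4948425292969, 162.8865966796875), (18.365812301635742, 53.813114166259766), 5.52754020690918)
[[324, 136], [322, 141], [316, 147], [315, 145], [317, 143], [315, 147], [318, 148], [318, 156], [312, 176], [313, 189], [313, 181], [325, 165], [324, 163], [332, 160], [324, 157]]
[[186, 235], [224, 236], [239, 244], [238, 248], [188, 243], [191, 254], [241, 259], [244, 234], [193, 230], [192, 235]] ((0.4894392788410187, 0.3433794379234314), (0.18944063782691956, 0.08169378340244293), 81.49852752685547)
cam [ 0.3033 -0.0161  1.4363]
```

View pics/o2.png

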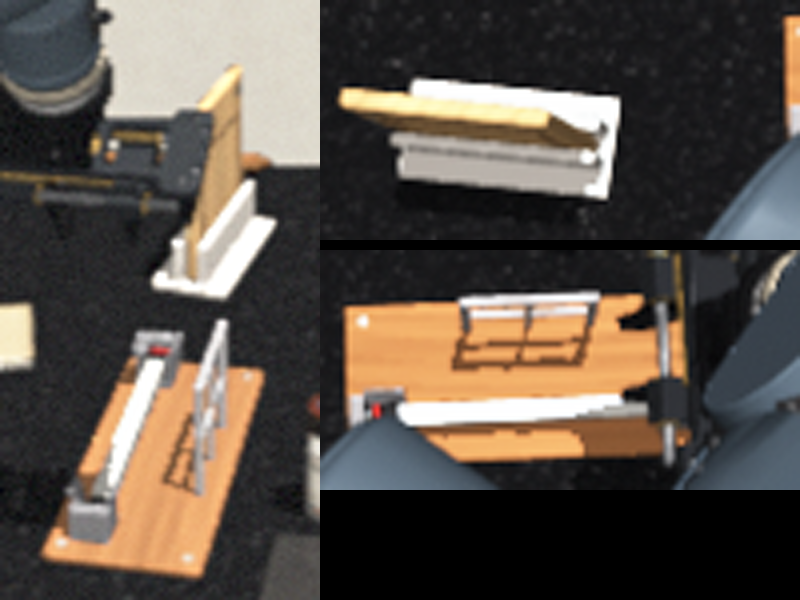

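The bar lies level in both bays, with white aluminium between the grey bays and the red plunger pushed back. The board stands in the rack, its top edge running from about (175,234) to (227,239.5) px. Next I'll cast these points onto their planes.

```bash
python3 - <<'E'
from h import *
c=bot.capture("top");s=bot.capture("side")
a=onz(c,(175.2,234.2),.19);b=onz(c,(227.2,239.5),.19);print("top edge",a,b,np.linalg.norm(a-b),(a+b)/2,np.degrees(np.arctan2(*(a-b)[[1,0]])))
P=[onz(c,p,.01)[:2] for p in((193,230),(244.5,234),(241.5,259))];print("foot",P,np.linalg.norm(P[0]-P[1]),np.linalg.norm(P[1]-P[2]),"rack centre?",(P[0]+P[2])/2,np.degrees(np.arctan2(*(P[0]-P[1])[::-1])))
# bright top strip by column in the top view
H=cv2.cvtColor(c["color"],cv2.COLOR_RGB2HSV).astype(int)
m=(H[...,0]<30)&(H[...,0]>12)&(H[...,1]>60)&(H[...,2]>185)
q=[]
for u in range(178,225,3):
    r=np.where(m[224:250,u])[0]+224
    if len(r): q.append((u,r.mean(),len(r)))
q=np.array(q);print(q.T)
L=np.array([onz(c,x[:2],.19)[:2] for x in q]);k=np.polyfit(L[:,1],L[:,0],1);print("line x=",k,"yaw of y axis",90-np.degrees(np.arctan(k[0])))
E=np.array([px(s,[*(a[:2]),.19]),px(s,[*(b[:2]),.19])]);print("in side",E)
E
```

```text
top edge [0.4978 0.4081 0.19  ] [0.4758 0.2611 0.19  ] 0.14859323811387354 [0.4868 0.3346 0.19  ] 81.47533500620303
foot [array([0.5369, 0.4119]), array([0.5159, 0.2452]), array([0.4358, 0.2556])] 0.16803431315757386 0.08077320514983082 rack centre? [0.4864 0.3337] 82.82975644368585
[[178.     181.     184.     187.     190.     193.     196.     199.
  202.     205.     208.     211.     214.     217.     220.     223.    ]
 [234.     234.5    235.     235.3333 235.5    237.5    236.6667 237.5
  237.     237.5    237.6667 238.     238.     238.5    239.     239.    ]
 [  5.       4.       5.       3.       4.       2.       3.       2.
    5.       4.       3.       5.       4.       4.       5.       5.    ]]
line x= [0.1541 0.4348] yaw of y axis 81.24125164489033
in side [[324.1962 136.2921]
 [312.1319 149.9882]]
```

Everything agrees: the edge comes out at 148.6 mm (expected 150), the foot at 168 x 81 mm (170 x 80), and the predicted side pixel matches. The board is at (0.4866, 0.334) with a yaw of about 81.5–82°. I'll compute the pick pose and check the back-wall clearance for leaning.

```bash
python3 - <<'E'
from h import *
c=bot.capture("top")
for p in((333,156),(333,152),(293,184),(293,158),(344,192),(316,181),(335,176)): print(p,onz(c,p,0)[:2])
g=[.4866,.3342]
rel([*g,.255],tool(82,0),"above");rel([*g,.155],tool(82,0),"at")
E
```

```text
(333, 156) [ 0.7686 -0.0539]
(333, 152) [ 0.7827 -0.0546]
(293, 184) [0.6777 0.084 ]
(293, 158) [0.768  0.0811]
(344, 192) [ 0.6422 -0.0841]
(316, 181) [0.6843 0.007 ]
(335, 176) [ 0.6985 -0.0571]
above d [0.384  0.0042 0.2039] r [ -1.98 -28.21   7.25] |d| 0.435 |r| 29.2
at d [0.3366 0.0045 0.292 ] r [ -1.98 -28.21   7.25] |d| 0.446 |r| 29.2
```

>>> steer_hand --plan '[0.384,0.0042,0.2039,-1.98,-28.21,7.25,0.5,0.384,0.0042,0.2039,-1.98,-28.21,7.25,0.5,0.384,0.0042,0.2039,-1.98,-28.21,7.25,0.5,0.384,0.0042,0.2039,-1.98,-28.21,7.25,0.5,0.384,0.0042,0.2039,-1.98,-28.21,7.25,0.5,0.384,0.0042,0.2039,-1.98,-28.21,7.25,0.5,0.384,0.0042,0.2039,-1.98,-28.21,7.25,0.5,0.384,0.0042,0.2039,-1.98,-28.21,7.25,0.5,0.384,0.0042,0.2039,-1.98,-28.21,7.25,0.5,0.384,0.0042,0.2039,-1.98,-28.21,7.25,0.5,0.384,0.0042,0.2039,-1.98,-28.21,7.25,0.5,0.384,0.0042,0.2039,-1.98,-28.21,7.25,0.5,0.384,0.0042,0.2039,-1.98,-28.21,7.25,0.5]'

```text
time_s: 9.15
position: [0.4874, 0.3316, 0.2547]
tcp_rot: [[0.141, 0.99, 0.001], [0.99, -0.141, -0.004], [-0.003, 0.002, -1.0]]
force: [-0.1, 0.1, -0.4]
opening: 0.499
grasp_force: 0.0
```

```bash
python3 - <<'E'
from h import *
rel([.4866,.3342,.155],tool(82,0),"at")
E
```

```text
at d [ 0.0028 -0.0013  0.0997] r [ 0.09  0.2  -0.12] |d| 0.1 |r| 0.2
```

>>> steer_hand --plan '[0.0014,-0.0006,0.04,0,0,0,0.5,0.0014,-0.0006,0.08,0,0,0,0.5,0.0014,-0.0006,0.0997,0,0,0,0.5,0.0014,-0.0006,0.0997,0,0,0,0.5,0.0014,-0.0006,0.0997,0,0,0,0.5,0.0014,-0.0006,0.0997,0,0,0,0,0.0014,-0.0006,0.0997,0,0,0,0,0.0014,-0.0006,0.0997,0,0,0,0,0.0014,-0.0006,0.0997,0,0,0,0,0.0014,-0.0006,0.0997,0,0,0,0,0.0014,-0.0006,0.0997,0,0,0,0,0.0014,-0.0006,0.0997,0,0,0,0]'

```text
time_s: 10.35
position: [0.4874, 0.335, 0.1563]
tcp_rot: [[0.139, 0.99, 0.003], [0.99, -0.139, -0.002], [-0.001, 0.003, -1.0]]
force: [-0.7, -0.5, 4.1]
opening: 0.161
grasp_force: 30.0
```

The board is gripped at 14 mm. I'll lift it and compute the placing poses.

```bash
cat >> h.py <<'E'
def boardpose(x,y,z,th,L=.1463):
    a=np.radians(SY-90);Z=Ro.from_euler("z",a).as_matrix();s,c=np.sin(th),np.cos(th)
    return stand(x,y,z)+L*(Z@[s,0,c]),Z@np.array([[0,c,-s],[1,0,0],[0,-s,-c]])
E
```

>>> steer_hand --plan '[0,0,-0.03,0,0,0,0,0,0,-0.07,0,0,0,0,0,0,-0.11,0,0,0,0,0,0,-0.14,0,0,0,0,0,0,-0.14,0,0,0,0,0,0,-0.14,0,0,0,0]'

```text
time_s: 10.95
position: [0.4863, 0.3347, 0.2947]
tcp_rot: [[0.139, 0.99, 0.002], [0.99, -0.139, -0.003], [-0.003, 0.002, -1.0]]
force: [-0.3, 0.1, -4.4]
opening: 0.154
grasp_force: 30.0
```

```bash
python3 - <<'E'
from h import *
rel(*boardpose(-.008,0,.145,.32),"over");rel(*boardpose(-.008,0,.014,.32),"low")
E
```

```text
over d [-0.3619  0.1131  0.0121] r [18.41 -1.02 -7.39] |d| 0.379 |r| 19.9
low d [-0.3615  0.1128  0.1431] r [18.41 -1.02 -7.39] |d| 0.405 |r| 19.9
```

>>> steer_hand --plan '[-0.3619,0.1131,0.0121,18.41,-1.02,-7.39,0,-0.3619,0.1131,0.0121,18.41,-1.02,-7.39,0,-0.3619,0.1131,0.0121,18.41,-1.02,-7.39,0,-0.3619,0.1131,0.0121,18.41,-1.02,-7.39,0,-0.3619,0.1131,0.0121,18.41,-1.02,-7.39,0,-0.3619,0.1131,0.0121,18.41,-1.02,-7.39,0,-0.3619,0.1131,0.0121,18.41,-1.02,-7.39,0,-0.3619,0.1131,0.0121,18.41,-1.02,-7.39,0,-0.3619,0.1131,0.0121,18.41,-1.02,-7.39,0,-0.3619,0.1131,0.0121,18.41,-1.02,-7.39,0,-0.3619,0.1131,0.0121,18.41,-1.02,-7.39,0,-0.3619,0.1131,0.0121,18.41,-1.02,-7.39,0,-0.3619,0.1131,0.0121,18.41,-1.02,-7.39,0,-0.3619,0.1131,0.0121,18.41,-1.02,-7.39,0]'

```text
time_s: 12.35
position: [0.5486, -0.0382, 0.2848]
tcp_rot: [[0.009, 0.95, -0.313], [1.0, -0.008, 0.004], [0.001, -0.313, -0.95]]
force: [0.0, -0.0, -3.5]
opening: 0.157
grasp_force: 30.0
```

```bash
python3 - <<'E'
from h import *
rel(*boardpose(-.008,0,.145,.32),"over");rel(*boardpose(-.008,0,.03,.32),"mid");rel(*boardpose(-.008,0,.0105,.32),"low")
E
```

```text
over d [-0.0012 -0.0003  0.001 ] r [ 0.09 -0.02  0.09] |d| 0.002 |r| 0.1
mid d [-0.0013  0.0357  0.1102] r [ 0.09 -0.02  0.09] |d| 0.116 |r| 0.1
low d [-0.0013  0.0418  0.1288] r [ 0.09 -0.02  0.09] |d| 0.135 |r| 0.1
```

>>> steer_hand --plan '[0,0.012,0.036,0,0,0,0,0,0.024,0.073,0,0,0,0,0,0.036,0.1095,0,0,0,0,0,0.036,0.1095,0,0,0,0]'

```text
time_s: 12.75
position: [0.5448, -0.0377, 0.1652]
tcp_rot: [[0.01, 0.946, -0.324], [1.0, -0.008, 0.006], [0.004, -0.324, -0.946]]
force: [-0.7, 1.0, -3.9]
opening: 0.165
grasp_force: 30.0
```

>>> steer_hand --plan '[0,0.003,0.009,0,0,0,0,0,0.005,0.015,0,0,0,0,0,0.005,0.015,0,0,0,0]'

```text
time_s: 13.05
position: [0.5493, -0.039, 0.1544]
tcp_rot: [[0.01, 0.95, -0.312], [1.0, -0.009, 0.004], [0.0, -0.312, -0.95]]
force: [0.3, 0.1, -2.9]
opening: 0.157
grasp_force: 30.0
```

```bash
python3 - <<'E'
from h import *
rel(*boardpose(-.008,0,.0105,.32),"low")
E
```

```text
low d [-0.0003  0.0004  0.0052] r [ 0.18 -0.03  0.01] |d| 0.005 |r| 0.2
```

>>> steer_hand --plan '[0,0.0008,0.0025,0,0,0,0,0,0.0015,0.0045,0,0,0,0,0,0.0015,0.0045,0,0,0,0,0,0.0015,0.0045,0,0,0,0]'

```text
time_s: 13.45
position: [0.5497, -0.0388, 0.1503]
tcp_rot: [[0.01, 0.951, -0.31], [1.0, -0.009, 0.004], [0.001, -0.311, -0.951]]
force: [1.1, 2.1, 4.8]
opening: 0.163
grasp_force: 30.0
```

```bash
python3 - <<'E'
from h import *
rel(*boardpose(-.008,0,.0105,.32),"low")
E
```

```text
low d [-0.0006 -0.0013  0.0014] r [ 0.24 -0.05  0.  ] |d| 0.002 |r| 0.2
```

The foot is on the base. I'll tilt the board back about it toward the rest.

>>> steer_hand --plan '[0,0.003,0,1.1,0,0,0,0,0.005,0,2,0,0,0,0,0.008,0,3,0,0,0,0,0.008,0,3,0,0,0,0,0.008,0,3,0,0,0]'

```text
time_s: 13.95
position: [0.5549, -0.0387, 0.1471]
tcp_rot: [[0.01, 0.93, -0.367], [1.0, -0.009, 0.005], [0.001, -0.368, -0.93]]
force: [-0.6, 2.2, 6.9]
opening: 0.156
grasp_force: 30.1
```

```bash
python3 - <<'E'
from h import *
s=bot.read_state();R=np.array(s["tcp_rot"]);O=np.array(s["position"])+.1463*R[:,2];print(O[:2]-SO,O[2],np.arcsin(-R[0,2]))
E
```

```text
[-0.0089  0.001 ] 0.011071102577614178 0.37631628132117706
```

>>> steer_hand --plan '[0,0,0,0,0,0,0.2,0,0,0,0,0,0,0.25,0,0,0,0,0,0,0.35,0,0,0,0,0,0,0.35,0,0,0,0,0,0,0.35,0,0,0,0,0,0,0.35,0,0,-0.02,0,0,0,0.35,0,0,-0.05,0,0,0,0.35,0,0,-0.09,0,0,0,0.35,0,0,-0.13,0,0,0,0.35,0,-0.04,-0.15,0,0,0,0.35,0,-0.08,-0.15,0,0,0,0.35,0,-0.12,-0.15,0,0,0,0.35,0,-0.12,-0.15,0,0,0,0.35,0,-0.12,-0.15,0,0,0,0.35]'

```text
time_s: 15.45
position: [0.4987, -0.0386, 0.3304]
tcp_rot: [[0.01, 0.933, -0.36], [1.0, -0.009, 0.004], [0.0, -0.36, -0.933]]
force: [0.6, -0.4, 0.5]
opening: 0.351
grasp_force: 0.0
```

```bash
python3 - <<'E'
from h import *
c=bot.capture("top");s=bot.capture("side")
A=cv2.resize(s["color"][130:270,265:345,::-1],None,fx=4,fy=4,interpolation=cv2.INTER_CUBIC)
D=cv2.resize(c["color"][150:270,280:400,::-1],None,fx=4,fy=4,interpolation=cv2.INTER_CUBIC)
o=np.zeros((560,800,3),np.uint8);o[:,:320]=A;o[:480,320:]=D;cv2.imwrite("pics/o3.png",o)
E
```

```text
(no output)
```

View pics/o3.png

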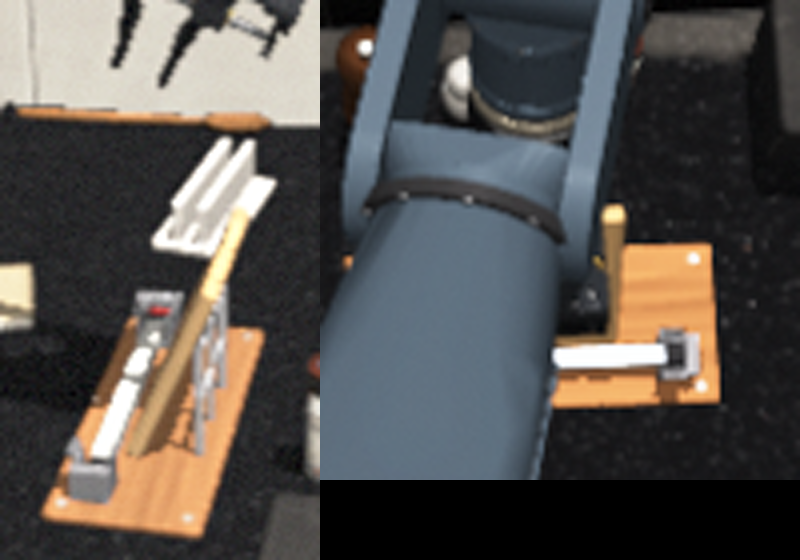

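The board leans on the wire rest with its foot just behind the seated bar, and the arm is clear. One numeric check on the foot corner at side pixel (297.5,243.8), and if it passes I'll hand in.

```bash
python3 - <<'E'
from h import *
s=bot.capture("side");P=onz(s,(297.5,243.5),.009)[:2]-SO;print("foot corner stand",P)
if -.03<P[0]<.01 and -.1<P[1]<-.05: print(bot.hand_in())
E
```

```text
foot corner stand [-0.0135 -0.0627]
the job is handed in; nothing more can be done
None
```

The job is handed in: the bar is seated level in both bays with the plunger pressed back, and the board leans on the wire rest with its foot just behind the bar. The final pictures support this, but the hand-in returned no verdict.

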